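# Set up the sauce warmer and its gas timer

### The arm

A 7-joint arm with a two-finger parallel gripper is mounted at the origin on the work surface. World frame = base frame: x ahead of the robot, y to its left, z up, the work surface at z = 0. Lengths are in m, angles in rad, forces in N, time in s.
With the tool pointing down it reaches from about 0.4 to 0.875 m from the base axis. Payload 19.3 kg.
Tool frame: the origin (TCP) lies at the very end of the fingers, on their centre line; the grasp point (between the pads) lies bot.pinch_z behind it (bot.pinch_z is the distance from the TCP to the grasp point, in m); z points along the fingers, y is the line along which they close (so a half turn about z gives the same grasp; the last joint's range is limited). The gripper opens to 85 mm and grips with 20 to 120 N. Pads are 22 mm wide; open, the fingers measure 114 mm over their backs; the gripper's body (76 mm by 85 mm) begins 54 mm behind the grasp point. The pads swing forward as they close: fully open they stand 13 mm farther back than shut.
Start: joints at [-1.252, 0.521, -0.036, 1.599, 0.021, 1.021, -0.113], TCP at [0.237, 0.578, 0.191] pointing down, gripper open.
Joint ranges: [-2.91, 2.91], [-0.3, 2.13], [-1.5, 1.42], [0.17, 2.43], [-1.26, 4.41], [0.16, 1.93], [-2.52, 2.52]. Speed limits (rad/s): [1.89, 1.89, 2.39, 2.39, 3.01, 3.01, 3.01].

### API

Orientations are given as [roll, pitch, yaw] about the fixed x, y, z axes, in that order (R = Rz(yaw) Ry(pitch) Rx(roll)).
In Python, from workcell import bot, grab_frame, ticket gives the robot as it stands.
- The arm moves only by the tool arm_command, never from a script. Its argument "commands" is a list of rows, each a list of 3 entries, a list of its own where there are three numbers: the shift along the world's x, y, z in mm, then the turn about the world's z in rad, then the gripper command: -1 is fully open, 1 is shut, values between are in proportion. In form: [[[tx, ty, tz], roll, fingers], ...]. A call has 1 to 20 rows; each row shifts and turns the commanded pose from where the row before left it; what a row does not reach is not made up. A row lasts 1/10 s, in which the tool goes at most 50 mm and 8.59 degrees, less where a joint would pass 70% of its speed; a pose out of reach is approached as far as the arm can. A call with a gripper value outside its range is refused whole. The fingers move at their own pace and stop on an object; "newtons" is the grip in N (left out, the last holds). Time passes only in rows, so rows that do not move let the fingers close. It gives the time, the measured TCP pose, the force, the opening and the grip force at its end, in the units of the state.
- bot.observe(): the state, without advancing time (a new reading comes with each control period).
- grab_frame(name): name is "side" or "top"; returns a dict with "image" (400x640x3 uint8, red, green, blue), "vertical_fov" (degrees; the focal length in pixels is half the picture's height over the tangent of half this angle, whatever the lens; pixels are square), "cx", "cy" (the principal point, pixels), "R" (3x3) and "t" (3): a world point X has camera coordinates R X + t. Camera axes: x right, y down, z forward; pixel columns grow to the right and rows downward; lengths in m; the calibration is good to about 2 mm. A picture is of the moment at which its call begins. There is no depth.
- ticket.job_done(): hands the job in; it is judged then, once.
The state is a dict: "clock": time; "qpos": joint angles; "qd": joint speeds; "joint_efforts": joint torques, N m; "position": TCP position; "tool_rot": TCP orientation; "force": force on the tool from outside, world axes, zero at the start; "moment": the same for the moment, N m; "grip_width": finger opening in m; "finger_force": force on a finger pad.
Only numpy, scipy, OpenCV 4.12 (cv2) and the standard library are available. Lean on these libraries where they do the work, as an engineer would, in place of code of your own. Each camera call takes 0.05 s, during which the arm holds its last target. There are 200 camera calls.

### The job

Set up the sauce warmer on the little gas burner: lower (do not drop) the steel pot into the dark pan on the burner and the tall white cup into the steel pot, so that each stands upright on the floor of the next. Only when they are nested, turn the knurled sleeve of the gas timer until its pointer has clicked home at 4, and let go. Keep the pan on its burner and leave everything else on the ledge where it stands.

Things in the scene. Friction and masses are not known exactly. Their poses are not given: they have to be found in the camera images.
- burner: low steel gas burner, fixed: plate 170 x 170 x 22 mm with a dark crossed trivet whose top is 42 mm above the ledge; origin at the centre of its underside, z up
- burner_top (a point): centre of the trivet's top, where the pan stands
- pan: dark round pan standing loose on the trivet, 96 mm across outside, 88 mm inside at the rim (84 mm at its floor), 45 mm high, floor 5 mm thick, two small lugs out to 62 mm from its axis along its +-y; 0.8 kg; origin at the centre of its underside, z up
- pot: plain open cylindrical steel pot, 64 mm outside diameter, 58 mm inside, 75 mm high, floor 5 mm thick, about 0.2 kg; standing on the ledge; origin at the centre of its underside, z up. Nested in the pan it stands 35 mm proud of the pan's rim
- cup: tall slim white ceramic cup, open top, 44 mm outside diameter, 105 mm high, about 0.18 kg; standing on the ledge; origin at the centre of its underside, z up. Nested in the pot it stands 35 mm proud of the pot's rim
- timer: gas timer, fixed: black base 145 x 145 x 26 mm with a round aluminium scale plate (140 mm across, top 30 mm above the ledge) and the sleeve in its middle; origin at the centre of its underside, z up. The numbers 0 to 6 stand 30 degrees apart on the plate, clockwise seen from above: 0 in the direction of the timer's +y, 3 at its +x, 6 at its -y; their feet point to the timer's -x
- sleeve_grip (a point): on the sleeve's upright axis at a good height to grip, 65 mm above the ledge. The sleeve is a round aluminium drum with a knurled side, 56 mm diameter, from 31 to 83 mm above the ledge, and can be gripped at any yaw; a black pointer runs out from its foot to 40 mm from the axis, with a line on its top the same way
- timer_sleeve (a joint): turn of the sleeve in rad: 0 when the pointer is at 0, growing clockwise seen from above, 0.5236 (30 degrees) per number, so 2.094 at number 4; end stops just outside 0 and 6. It clicks into a detent at each number (about 0.07 N m to turn) and stays there
- dish: white round ceramic dish, 140 mm across, 30 mm high; loose, to be left alone; origin at the centre of its underside
- lighter_case: black plastic lighter case lying flat, 35 x 110 x 22 mm (x, y, z); loose, to be left alone; origin at the centre of its underside
- skewer_tin: closed flat aluminium skewer tin lying, 48 x 200 x 28 mm (x, y, z); loose, to be left alone; origin at the centre of its underside
- mill: dark wooden pepper mill standing, 52 mm across, 126 mm high; loose, to be left alone; origin at the centre of its underside
- spatula: spatula lying flat, 200 mm long along its x; loose, to be left alone; origin on its long axis
- oil: green glass oil bottle standing, 60 mm across, 170 mm high; loose, to be left alone; origin at the centre of its underside
Not all that is in view belongs to the job. What is shaped like the pot but orange is not meant.

How it is judged:
By the outcome, as a careful person would: the job done as asked, in the order asked, and still so for the second after the job is handed in, with the robot touching nothing.
It also fails if it takes over 72 s, if anything falls off the work surface, if the arm or the gripper's body presses on something with over 40 N, if the wrist force passes 120 N, or if a joint passes its speed limit or range.

## Working session

There is one attempt and no reset: what is moved stays moved. The work goes in short steps, Python scripts to look and compute and a tool call to move; the robot and the scene stay as the last step left them, time stands still between calls to the robot, and variables do not carry over. Pictures are saved under pics/ and viewed, at most 10 in all, crops included, and the job is handed in when it is done.

Besides the shell and the picture viewer there is one more tool, called after "Request:" as name([rows], argument=value, ...), one row to a line, values as JSON. arm_command: Moves the arm, as the interface text tells. Its arguments: {"type":"object","properties":{"commands":{"type":"array"},"newtons":{"type":"number"}},"required":["commands"]}

```bash
mkdir -p pics; cat > h.py <<'E'
import numpy as np,cv2
from workcell import bot,grab_frame,ticket
def shot(n,name):
    f=grab_frame(n); cv2.imwrite(f'pics/{name}.png',f['image'][:,:,::-1]); np.savez(f'pics/{name}.npz',**f); return f
def cal(name): return np.load(f'pics/{name}.npz')
def foc(f): return 200/np.tan(np.radians(float(f['vertical_fov']))/2)
def ray(f,u,v):
    F=foc(f);d=f['R'].T@np.array([(u-f['cx'])/F,(v-f['cy'])/F,1]);return -f['R'].T@f['t'],d
def onz(f,u,v,z):
    c,d=ray(f,u,v);return c+d*(z-c[2])/d[2]
def proj(f,X):
    p=f['R']@np.array(X)+f['t'];F=foc(f);return np.array([f['cx']+F*p[0]/p[2],f['cy']+F*p[1]/p[2]])
E
python3 - <<'E'
from h import *
for n in('top','side'):
    f=shot(n,n+'0');print(n,f['vertical_fov'],f['cx'],f['cy'],-f['R'].T@f['t'],f['R'].round(3).tolist())
print(bot.observe(),bot.pinch_z)
E
```

```text
top 57.467248144563634 320.4787201024951 205.2608816603762 [0.47687179 0.0164273  1.02166943] [[0.027, -0.999, 0.024], [-0.994, -0.03, -0.107], [0.108, -0.021, -0.994]]
side 56.366316395968454 312.0834781605975 202.01418112664956 [0.50181565 0.63925165 0.8208198 ] [[-0.998, -0.064, -0.014], [-0.04, 0.766, -0.642], [0.052, -0.64, -0.767]]
{'clock': 0.1, 'qpos': array([-1.25219264,  0.52194472, -0.0363265 ,  1.59996344,  0.02119114,
        1.02110341, -0.11281762]), 'qd': array([ 8.76225895e-05, -6.48104215e-04,  6.80189554e-04, -4.01981577e-04,
        1.47696275e-03, -1.40332596e-03, -1.30949667e-03]), 'joint_efforts': array([ 2.44640949e-03, -9.28488636e+01,  1.98331788e+00, -3.70538270e+01,
        1.80688634e-02,  5.29280558e-03,  1.39703656e-05]), 'position': array([0.23682523, 0.57801214, 0.1909849 ]), 'tool_rot': array([-3.14056047e+00,  6.59766367e-05,  2.75275519e+00]), 'force': array([0.82611161, 0.62794323, 0.51733543]), 'moment': array([ 0.0064505 ,  0.01341028, -0.0355796 ]), 'finger_force': 0.0, 'grip_width': 0.0856966687096741} 0.0187
```

View pics/top0.png

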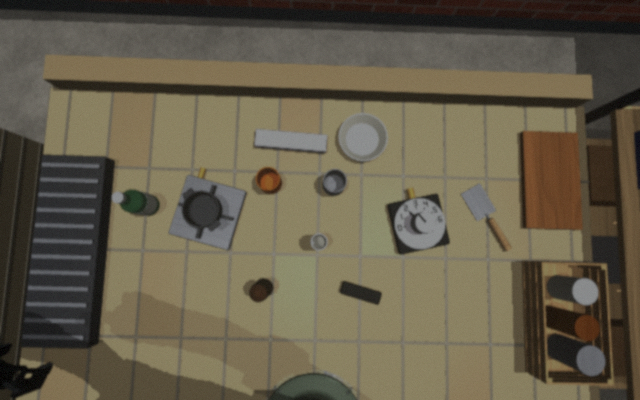

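View pics/side0.png

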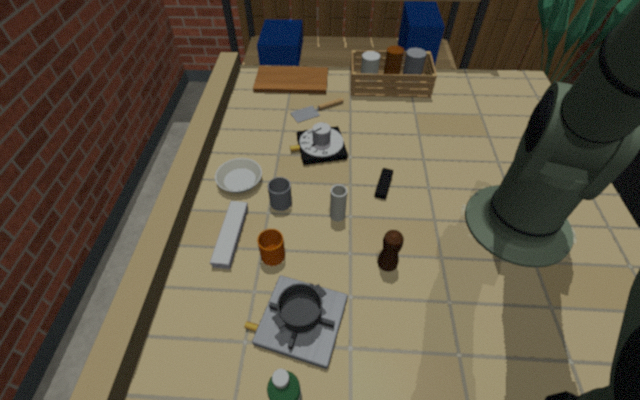

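Candidates for the pot: grey cylinder at top (334,182), orange decoy (269,181), and jars in the crate (right edge, around 580,290–360). Candidates for the cup: white slim cylinder at (318,241), and the mill at (261,290). I choose the grey cylinder and the white slim one, and check both in an enlarged crop.

```bash
python3 - <<'E'
from h import *
t=cv2.imread('pics/top0.png');s=cv2.imread('pics/side0.png')
def c(im,u,v,w,h,k): 
    return cv2.convertScaleAbs(cv2.resize(im[v:v+h,u:u+w],None,fx=k,fy=k,interpolation=cv2.INTER_CUBIC),alpha=1.5)
a=np.hstack([c(t,160,165,100,75,4),c(t,295,155,100,75,4)[:, :400]])
b=np.hstack([c(t,370,180,100,75,4),c(s,260,170,100,75,4)])
cv2.imwrite('pics/c1.png',np.vstack([a,b]))
d=np.hstack([c(s,245,270,125,100,4)[:,:400],c(s,285,115,100,100,4)]);cv2.imwrite('pics/c2.png',d)
E
```

```text
(no output)
```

View pics/c1.png

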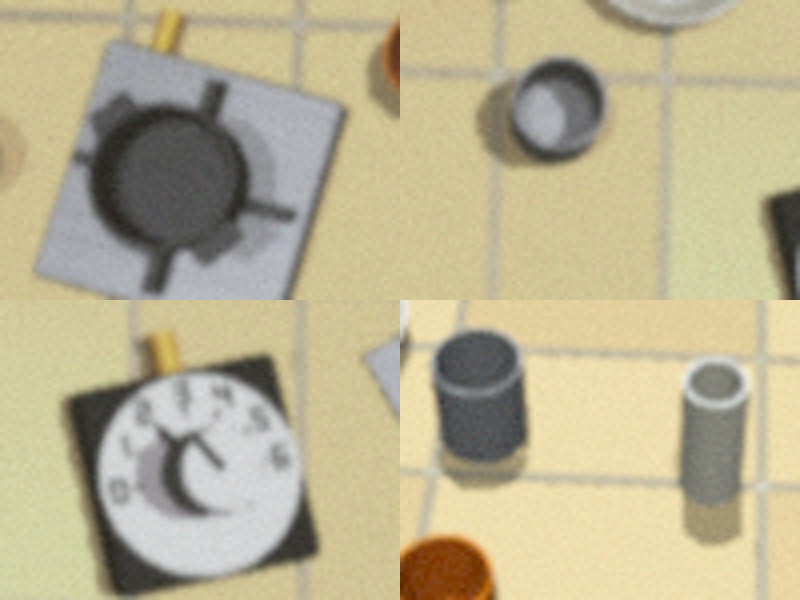

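View pics/c2.png

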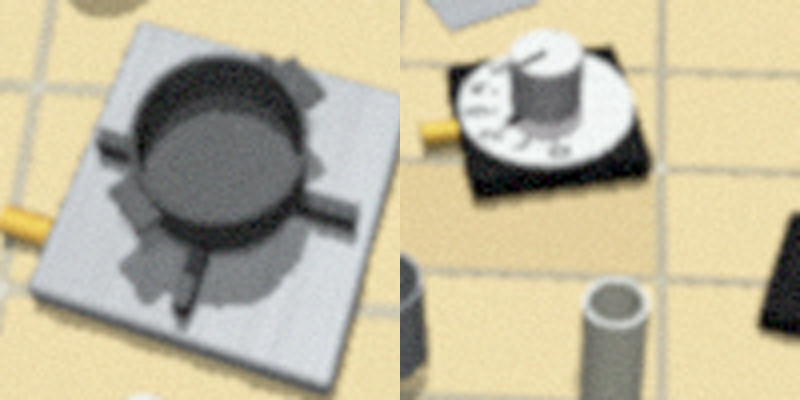

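The grey pot rim is at top (335,181) and side (279,185). The white cup is at side (339,190), the pan rim at top (202,209) and side (300,307), and the timer plate at top (419,223) with its pointer at 2. Next I triangulate and overlay the models as a check.

```bash
python3 - <<'E'
from h import *
t=cal('top0');s=cal('side0')
obs=dict(pot=(.075,(334.7,181.1),(279.4,185.1)),cup=(.105,(318.5,239.5),(338.6,190.4)),pan=(.087,(201.9,208.9),(299.9,306.6)),plate=(.03,(419.4,223.3),(321.1,141.6)),sleeve=(.083,None,(321.4,127.9)))
P={}
for k,(z,a,b) in obs.items():
    A=onz(t,*a,z)[:2] if a else None;B=onz(s,*b,z)[:2];P[k]=(A+B)/2 if a else B;print(k,A,B,P[k],np.hypot(*P[k]))
circ=dict(pot=[(.032,.075),(.032,0)],cup=[(.022,.105),(.022,0)],pan=[(.048,.087),(.044,.087)],plate=[(.07,.03),(.028,.083)])
out=[]
for f,reg in((t,[(165,175,80,60),(290,160,80,60),(285,205,80,60),(380,190,80,60)]),(s,[(255,270,90,68),(250,160,80,60),(310,170,80,60),(285,110,80,60)])):
    row=[]
    K=2.5*4
    for (u,v,w,h) in reg:
        k=200/w
        im=cv2.resize(f['image'][v:v+h,u:u+w,::-1],(400,300),interpolation=cv2.INTER_CUBIC);im=cv2.convertScaleAbs(im,alpha=1.4)
        k=400/w
        for n,cs in circ.items():
            for r,z in cs:
                p=[(proj(f,[P[n][0]+r*np.cos(a),P[n][1]+r*np.sin(a),z])-[u,v]+.5)*k for a in np.linspace(0,6.283,60)]
                cv2.polylines(im,[np.int32(p)],1,(0,0,255),1)
        row.append(im)
    out.append(np.vstack([np.hstack(row[:2]),np.hstack(row[2:])]))
cv2.imwrite('pics/o1.png',out[0]);cv2.imwrite('pics/o2.png',out[1])
E
```

```text
pot [ 0.64454448 -0.03916515] [ 0.6450528  -0.03823274] [ 0.64479864 -0.03869895] 0.6459588948788302
cup [ 4.89947316e-01 -2.38541123e-04] [ 4.85157470e-01 -4.44214027e-04] [ 4.87552393e-01 -3.41377575e-04] 0.4875525125855322
pan [0.55982431 0.29943752] [0.55885926 0.311023  ] [0.55934178 0.30523026] 0.6372038465741905
plate [ 0.54277131 -0.27660211] [ 0.54311471 -0.27339358] [ 0.54294301 -0.27499785] 0.6086139377891756
sleeve None [ 0.54254133 -0.27605372] [ 0.54254133 -0.27605372] 0.608733730884981
```

View pics/o1.png

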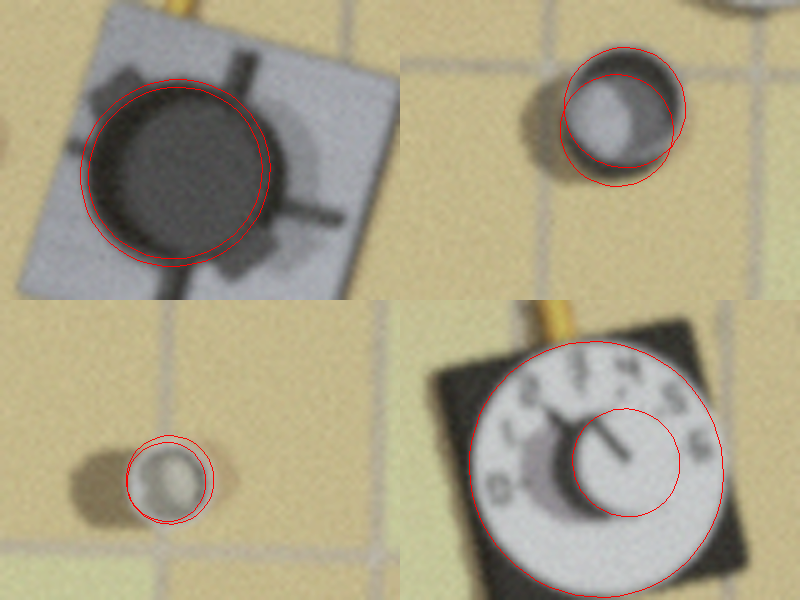

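View pics/o2.png

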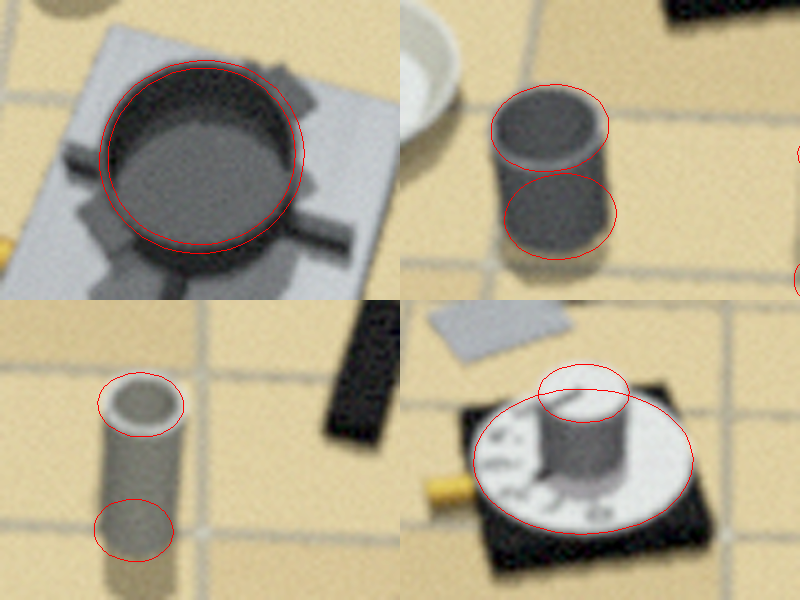

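The overlays agree to within a few mm once the pan is nudged by about 4 mm. The positions are pot (0.645,-0.039), cup (0.488,0.000), pan (0.559,0.301) and sleeve (0.5425,-0.276). The pointer is at 2, so the sleeve turns -60° about z. Moving over the pot now.

Request:
arm_command([
  [[20, -31, 2], 0, -1],
  [[20, -31, 2], 0, -1],
  [[20, -31, 2], 0, -1],
  [[20, -31, 2], 0, -1],
  [[20, -31, 0], 0, -1],
  [[20, -31, 0], 0, -1],
  [[20, -31, 0], 0, -1],
  [[20, -31, 0], 0, -1],
  [[20, -31, 0], 0, -1],
  [[20, -31, 0], 0, -1],
  [[21, -31, 0], 0, -1],
  [[21, -31, 0], 0, -1],
  [[21, -31, 0], 0, -1],
  [[21, -31, 0], 0, -1],
  [[21, -31, 0], 0, -1],
  [[21, -31, 0], 0, -1],
  [[20, -31, 0], 0, -1],
  [[20, -31, 0], 0, -1],
  [[20, -31, 0], 0, -1],
  [[20, -28, 0], 0, -1],
], newtons=40)

```text
clock: 2.1
position: [0.6434, -0.0404, 0.1992]
tool_rot: [-3.141, -0.0, 2.752]
force: [-0.3, 0.8, 1.0]
grip_width: 0.0853
finger_force: 0.0
```

```bash
python3 - <<'E'
from h import *
o=bot.observe();print(o['position'],o['tool_rot'],o['qpos'].round(3),o['clock'])
E
```

```text
[ 0.64338112 -0.04038921  0.19921552] [-3.14122562e+00 -4.49877753e-04  2.75234224e+00] [-0.125  0.551  0.147  1.542 -0.088  1.056  1.225] 2.1
```

Request:
arm_command([
  [[1, 1, -40], 0, -1],
  [[1, 0, -40], 0, -1],
  [[0, 0, -30], 0, -1],
  [[0, 0, -20], 0, -1],
  [[0, 0, -15], 0, -1],
  [[0, 0, -12], 0, -1],
  [[0, 0, 0], 0, -1],
  [[0, 0, 0], 0, 0],
  [[0, 0, 0], 0, 1],
  [[0, 0, 0], 0, 1],
  [[0, 0, 0], 0, 1],
  [[0, 0, 0], 0, 1],
  [[0, 0, 0], 0, 1],
  [[0, 0, 0], 0, 1],
])

```text
clock: 3.5
position: [0.6449, -0.0376, 0.0425]
tool_rot: [-3.142, 0.0, 2.753]
force: [0.8, 0.7, 0.3]
grip_width: 0.0003
finger_force: 0.0
```

```bash
python3 - <<'E'
from h import *
f=shot('side','g1');g=shot('top','g1t')
cv2.imwrite('pics/g1c.png',np.hstack([cv2.resize(f['image'][120:240,220:380,::-1],(400,300)),cv2.resize(g['image'][130:250,260:420,::-1],(400,300))]))
E
```

```text
(no output)
```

View pics/g1c.png

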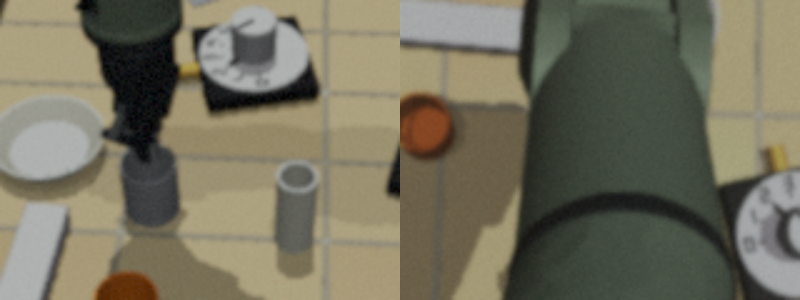

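```bash
python3 - <<'E'
from h import *
f=cal('g1');o=bot.observe();p=o['position'];print(p,o['grip_width'])
pts=[proj(f,p+[0,0,d]) for d in(0,.0187,.05,.1)];print(np.array(pts).round(1))
for X in([.645,-.039,.075],[.645,-.039,0]):print(proj(f,X))
im=cv2.resize(f['image'][130:230,230:330,::-1],(600,600),interpolation=cv2.INTER_CUBIC);im=cv2.convertScaleAbs(im,alpha=1.6)
for q in pts: cv2.circle(im,tuple(int(a) for a in (q-[230,130]+.5)*6),3,(0,0,255),-1)
cv2.imwrite('pics/g2.png',im)
E
```

```text
[ 0.64492558 -0.03763645  0.04246765] 0.0002062609321491845
[[280.4 193.2]
 [279.8 188.7]
 [278.9 180.9]
 [277.3 167.5]]
[279.45333501 184.89248946]
[281.57925119 202.59144585]
```

View pics/g2.png

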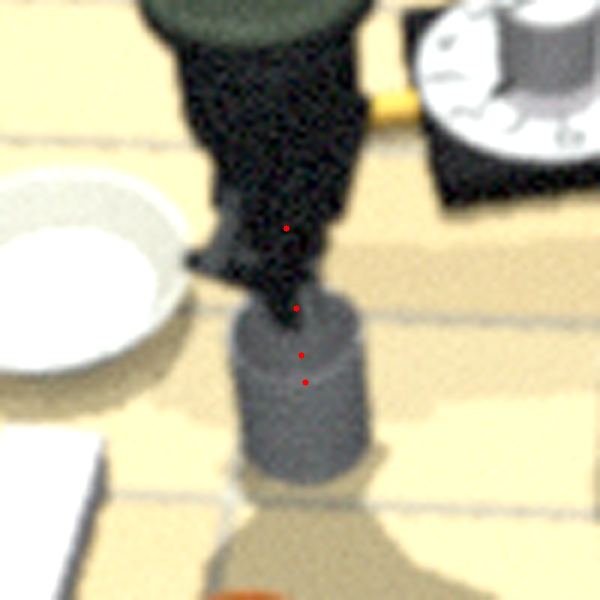

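```bash
python3 - <<'E'
from h import *
t=cal('top0');print(list(t.keys()),proj(t,[.237,.578,.191]),proj(t,[.237,.578,.25]))
f=cal('g1');s=cal('side0')
g=f['image'].mean(2).astype(int);b=s['image'].mean(2).astype(int)
print('now');print(g[168:200,268:294])
print('before');print(b[176:200:2,268:294])
E
```

```text
['image', 'vertical_fov', 'cx', 'cy', 'R', 't'] [ 48.46641604 349.10363434] [ 27.30440196 357.5077078 ]
now
[[ 48  35  22  20   7  20  12  23  15   2  10   0   9  13  14  27  64 108
  132 140 145 144 143 142 143 141]
 [ 46  19  25  24  13   8  11  14  16  24  24  18   2  10  23  28  66 109
  136 142 140 144 141 143 143 143]
 [ 41  35  27  24   5  15  14  20  21  18   6  15   1  11  22  26  63 104
  130 136 139 136 135 137 136 136]
 [ 36  32  39  28  17  14   3  16  25   2  10  16   2  18  17  33  72 110
  126 129 131 131 128 129 128 132]
 [ 38  38  44  43  39  25  25  25  23  14  12  16  13  19  28  51  92 121
  128 127 129 132 128 129 129 127]
 [ 21  32  42  39  38  24  17   1  22  18  12   4  18  30  49  72 106 126
  126 130 129 127 127 132 128 130]
 [ 15  28  14  30  20  26   8  17  16   4   4  13  24  39  54  81 114 126
  131 130 128 129 130 129 127 131]
 [ 23   0  24  19  13   8  15  23  19  23  18   8  10  23  54  83 112 129
  132 130 129 130 129 128 130 130]
 [ 26  21  18  19  11  16  10   6  16   5   3  19  10  25  42  78 109 127
  132 128 129 130 129 128 127 128]
 [ 60  50  
[... 3112 characters left out ...]
59  57  47
   52  54  64  95 110 128 139 140]
 [ 97  73  55  47  52  53  55  54  58  56  59  59  58  59  60  57  53  54
   53  70  79  89  90 115 140 140]
 [ 94  77  75  68  62  53  55  50  50  56  56  58  55  58  59  63  64  74
   80  81  69  56  77 112 139 141]
 [ 95  65  66  77  86  87  89  88  82  77  77  75  75  83  86  90  80  79
   61  56  51  56  65 109 138 140]
 [116  70  50  49  54  59  61  72  72  70  72  72  66  66  64  65  60  55
   51  55  47  51  62 107 135 141]
 [123  85  55  55  53  53  50  61  54  59  57  56  57  55  61  55  55  56
   56  52  50  49  57  92 128 140]
 [128  94  59  48  53  56  56  57  54  55  57  59  59  56  56  58  58  54
   53  56  50  47  55  84 121 140]]
```

The fingers closed on nothing. The fingertip shows at side (277.5,185), while the stated TCP projects to (280,193), so the real tips seem to sit above the rim. I'll raise, open and check.

Request:
arm_command([
  [[0, 0, 30], 0, 1],
  [[0, 0, 30], 0, 1],
  [[0, 0, 0], 0, 1],
])

```text
clock: 3.9
position: [0.647, -0.0379, 0.1063]
tool_rot: [3.14, 0.005, 2.753]
force: [1.0, -0.3, 0.1]
grip_width: 0.0004
finger_force: 0.0
```

```bash
python3 - <<'E'
from h import *
f=shot('side','r1');p=bot.observe()['position'];print(p)
im=cv2.convertScaleAbs(cv2.resize(f['image'][110:210,230:330,::-1],(400,400),interpolation=cv2.INTER_CUBIC),alpha=1.7,beta=15)
def dot(im,q,u,v,k): cv2.circle(im,tuple(int(a) for a in (np.array(q)-[u,v]+.5)*k),2,(0,0,255),-1)
for d in(0,.02,.035,.05):dot(im,proj(f,p+[0,0,d]),230,110,4)
g=cal('top0');b=cv2.convertScaleAbs(cv2.resize(g['image'][320:400,0:80,::-1],(400,400),interpolation=cv2.INTER_CUBIC),alpha=2,beta=25)
for d in(0,.035,.1):dot(b,proj(g,np.array([.2368,.578,.191+d])),0,320,5)
cv2.imwrite('pics/r1c.png',np.hstack([im,b]))
E
```

```text
[ 0.64605466 -0.0377158   0.10432833]
```

View pics/r1c.png

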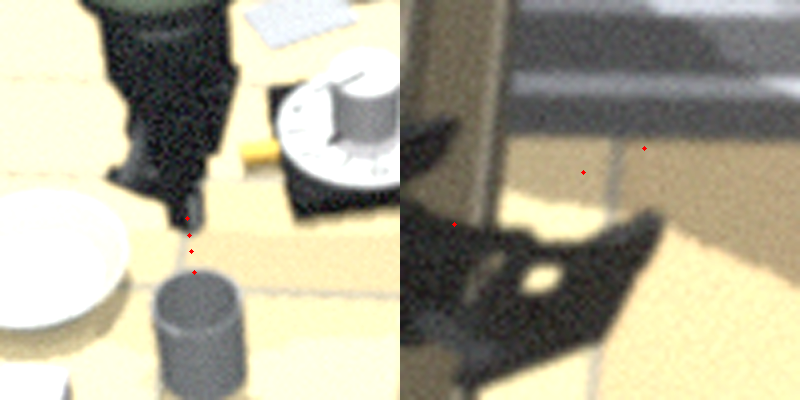

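Viewing the open hand at the start (top) and the closed hand now (side, tip at (276,167) against TCP dot (278,178)), both agree. The real fingertips are about 36 mm higher than the reported TCP, so I will subtract 36 mm from commanded heights. Opening and descending again, checking forces.

Request:
arm_command([
  [[0, 0, 0], 0, -1],
  [[0, 0, 0], 0, -1],
  [[0, 0, 0], 0, -1],
  [[0, 0, 0], 0, -1],
  [[0, 0, 0], 0, -1],
  [[0, 0, -30], 0, -1],
  [[0, 0, -25], 0, -1],
  [[0, 0, -20], 0, -1],
  [[0, 0, -10], 0, -1],
  [[0, 0, -9], 0, -1],
  [[0, 0, 0], 0, -1],
  [[0, 0, 0], 0, 0.4],
  [[0, 0, 0], 0, 1],
  [[0, 0, 0], 0, 1],
  [[0, 0, 0], 0, 1],
  [[0, 0, 0], 0, 1],
])

```text
clock: 5.55
position: [0.6455, -0.0379, 0.0096]
tool_rot: [3.141, 0.001, 2.753]
force: [-1.8, -1.3, 7.2]
grip_width: 0.0613
finger_force: 43.3
```

Request:
arm_command([
  [[0, 0, 5], 0, 1],
  [[0, 0, 10], 0, 1],
  [[0, 0, 20], 0, 1],
  [[0, 0, 30], 0, 1],
  [[0, 0, 30], 0, 1],
  [[0, 0, 30], 0, 1],
  [[0, 0, 0], 0, 1],
])

```text
clock: 6.25
position: [0.6472, -0.0378, 0.1385]
tool_rot: [3.139, 0.006, 2.753]
force: [1.2, -0.8, -2.6]
grip_width: 0.0618
finger_force: 44.5
```

```bash
python3 - <<'E'
from h import *
f=shot('side','l1');p=bot.observe()['position'];print(p,bot.observe()['force'])
base=p-[0,0,.009]  # expected pot base
print(proj(f,base),proj(f,base+[0,0,.075]))
g=f['image'].astype(float);s=cal('side0')['image'].astype(float)
print(f['image'][120:200:3,255:305:2].mean(2).astype(int))
E
```

```text
[ 0.64607335 -0.03767976  0.13610032] [ 0.02667751 -0.04815388 -3.16575568]
[277.3572396  171.71320573] [274.73776572 150.1736433 ]
[[134  50  10  17  20  18  24  19  14   0  12  12  26  14  35  43  19  47
  142 149 134 139 133 134 123]
 [151 139  64  17  18  16   8  19  13  16  13   1  23   6  52 120  66  46
  141 148 152 142 148 148 154]
 [152 151 122   4  12  15  14   7   5  16  14  19  16  18  18  20  15  55
  144 151 149 152 151 150 149]
 [139 138  94  22  25  23  22   4  17  24  14  20   0  19   4  16  52  93
  146 146 147 148 148 147 145]
 [150 147  93  47  50  27   9  16  17  17  17  14  20  12  18  20 117 145
  145 141 133  65  29  28  82]
 [148 134  71  49  31  11  19  16  11  14  32  30  14   7  11  62 139 151
  150 150 144  55  37 119 155]
 [ 45  54  43  31  39 102  79  47  26  14  91  76   2  13  23  93 148 153
  154 151 147  67  78 166 146]
 [ 37  46  32  18  19  46  84 106  59  13  88  87  44  26  19  79 148 152
  150 150 151 108 109 165 156]
 [ 22  29  24  11  14  23  21  12  19  22  50  57  56  55  57  77 148 147
  149 149 147 126  92 155 161]
 [ 11  20  14  17   9  
[... 1167 characters left out ...]
26 114 109 114 123 126 126 127 125 126
  125 126 128 126 127 130 125]
 [147 114  82  85 123 130 131 126 120 122 128 124 128 126 121 125 124 121
  120 125 123 115 119 122 113]
 [ 86  82  80 112 137 135 134 134 127 114 135 137 133 137 135 136 137 135
  136 134 133 137 134 135 134]
 [ 86  83 108 134 136 136 136 134 126 125 137 136 132 134 140 137 135 135
  134 134 132 134 135 134 132]
 [ 83 102 134 134 134 135 134 135 118 128 134 136 139 136 135 135 135 135
  134 138 132 136 136 134 137]
 [147 151 147 143 136 135 135 134 121 132 132 137 137 135 136 135 135 134
  136 137 139 136 137 140 147]
 [152 151 151 152 152 149 144 127 117 136 134 135 135 134 137 136 134 149
  149 152 150 150 152 150 148]]
```

The pot is held upright (about 3 N weight, base where expected). Moving it over the pan.

Request:
arm_command([
  [[-3, 12, 0], 0, 1],
  [[-5, 20, 0], 0, 1],
  [[-7, 27, 0], 0, 1],
  [[-7, 28, 0], 0, 1],
  [[-7, 28, 0], 0, 1],
  [[-7, 28, 0], 0, 1],
  [[-7, 28, 0], 0, 1],
  [[-7, 28, 0], 0, 1],
  [[-7, 28, 0], 0, 1],
  [[-7, 28, 0], 0, 1],
  [[-7, 28, 0], 0, 1],
  [[-7, 26, 0], 0, 1],
  [[-5, 18, 0], 0, 1],
  [[-4, 12, 0], 0, 1],
  [[0, 0, 0], 0, 1],
  [[0, 0, 0], 0, 1],
])

```text
clock: 7.9
position: [0.5581, 0.3003, 0.1333]
tool_rot: [-3.141, 0.0, 2.752]
force: [-0.5, -0.6, -2.2]
grip_width: 0.0615
finger_force: 44.5
```

```bash
python3 - <<'E'
from h import *
f=shot('side','m1');g=shot('top','m1t');p=bot.observe()['position'];print(p,bot.observe()['qpos'].round(2))
print('base,rim exp',proj(f,p-[0,0,.009]),proj(f,p+[0,0,.066]))
im=f['image'].mean(2).astype(int)
print(im[285:345:3,270:330:2])
E
```

```text
[0.5584988  0.29984419 0.13349479] [-0.67  0.6   0.12  1.64 -0.09  0.91  0.67]
base,rim exp [299.81956939 293.45451803] [298.23269118 275.20759631]
[[147  76  15  50  52  50  27  34  20  26  32  27  14  54  82  81  82  80
   82  90  81  65  82  94  87 133 143 144 146 145]
 [158 129  39  30  37  29  27  15  11  25  33  26  14  68  95  99  86  89
   91  67  64  57  56  75  84  88 113 138 139 139]
 [153 142  97  18   6  15  23  12  14   8  19  22  43  59  86  82  69  68
   67  65  69  60  45  70  90  90  83  96 145 156]
 [149 148 154  96  51  22  22  21  10   9  26  36  67  58  65  69  70  70
   64  69  60  63  51  41  71  86  90  89 136 156]
 [152 157 157 148 119  42  16  23  12  17  16  34  67  65  70  68  66  64
   65  65  60  58  41  31  39  79 122 155 159 158]
 [151 160 159 153  89  27  20  35  55  57  61  59  58  64  71  67  67  68
   63  63  60  60  43  33  24  68 129 151 156 161]
 [ 97  95 117 113  68  24  32  37  51  64  62  56  64  62  64  65  67  67
   65  61  71  75  76  50  36  58 124 159 158 158]
 [ 54  64  75  78  62  22  37  69  79  75  75  67  69  65  66  68  71  66
   
[... 848 characters left out ...]
 37  34  39  31  35  34
   33  33  38  28  65  97 102 103 119 108  97  87]
 [159 156 157 157 145  92  81  78  88  70  56  40  31  37  36  30  32  26
   31  46  64  87  96 102 102 109 156 161 161 154]
 [156 153 152 147 108  97  93  97 100  99  93  60  47  42  63  71  74  77
   82  92 101 100 100 100 102 133 160 161 164 164]
 [156 155 139 101  96 101  97 100 101  97  84  54  45  55 101 102 105 101
  100 105 102 102  99 100 122 158 161 163 164 167]
 [155 156 155 126  98 100  97  96 101  96  62  52  45  92 101 100 106 100
  100 106 103 100 106 147 159 160 162 164 162 165]
 [157 157 161 160 134  97  99  96 104  82  50  48  62 103  98 102 100 102
  104 102 100 101 110 161 162 161 164 163 164 166]]
```

Request:
arm_command([
  [[0, 1, -10], 0, 1],
  [[0, 0, -20], 0, 1],
  [[0, 0, -16], 0, 1],
  [[0, 0, -10], 0, 1],
  [[0, 0, -8], 0, 1],
  [[0, 0, -5], 0, 1],
  [[0, 0, -4], 0, 1],
  [[0, 0, -1], 0, 1],
  [[0, 0, -1], 0, 1],
  [[0, 0, 0], 0, 1],
  [[0, 0, 0], 0, 1],
])

```text
clock: 9.1
position: [0.5581, 0.3024, 0.0588]
tool_rot: [3.141, 0.0, 2.753]
force: [0.7, 0.1, -1.8]
grip_width: 0.0614
finger_force: 44.4
```

Request:
arm_command([
  [[0, 0, -1], 0, 1],
  [[0, 0, 0], 0, 1],
  [[0, 0, -1], 0, 1],
  [[0, 0, 0], 0, 1],
  [[0, 0, -1], 0, 1],
  [[0, 0, 0], 0, 1],
])

```text
clock: 9.7
position: [0.5582, 0.3023, 0.0566]
tool_rot: [3.141, 0.0, 2.753]
force: [-5.8, -4.8, 17.0]
grip_width: 0.0613
finger_force: 46.6
```

Contact came at the expected height. Easing off slightly and releasing.

Request:
arm_command([
  [[0, 0, 0.5], 0, 1],
  [[0, 0, 0], 0, 0.3],
  [[0, 0, 0], 0, 0],
  [[0, 0, 0], 0, -0.5],
  [[0, 0, 0], 0, -1],
  [[0, 0, 0], 0, -1],
  [[0, 0, 0], 0, -1],
])

```text
clock: 10.4
position: [0.5579, 0.3023, 0.0559]
tool_rot: [-3.142, -0.0, 2.753]
force: [0.4, -0.6, 0.2]
grip_width: 0.0857
finger_force: 0.0
```

Request:
arm_command([
  [[0, 0, 10], 0, -1],
  [[0, 0, 20], 0, -1],
  [[0, 0, 40], 0, -1],
  [[0, 0, 40], 0, -1],
  [[-2, -20, 20], 0, -1],
  [[-5, -30, 0], 0, -1],
  [[-6, -33, 0], 0, -1],
  [[-6, -33, 0], 0, -1],
  [[-6, -33, 0], 0, -1],
  [[-6, -33, 0], 0, -1],
  [[-6, -33, 0], 0, -1],
  [[-6, -33, 0], 0, -1],
  [[-6, -33, 0], 0, -1],
  [[-3, -20, 0], 0, -1],
  [[0, 0, 0], 0, -1],
  [[0, 0, 0], 0, -1],
])

```text
clock: 12.0
position: [0.5061, 0.0014, 0.1866]
tool_rot: [3.141, 0.001, 2.752]
force: [0.3, 0.5, -0.7]
grip_width: 0.0854
finger_force: 0.0
```

```bash
python3 - <<'E'
from h import *
f=shot('side','n1');g=shot('top','n1t');o=bot.observe();print(o['position'],o['qpos'].round(2),o['force'])
print(proj(f,[.558,.301,.122]),proj(f,[.558,.301,.087]),proj(g,[.558,.301,.122]),proj(g,[.558,.301,.087]))
print(f['image'][275:330:2,272:330:2].mean(2).astype(int))
print(g['image'][182:236:2,178:228:2].mean(2).astype(int))
E
```

```text
[0.50613927 0.00222876 0.18627846] [-0.27  0.34  0.19  1.92 -0.08  0.88  1.14] [0.42090561 0.60941378 0.6730902 ]
[300.06507758 294.5544459 ] [300.71624116 302.10106297] [196.95682733 208.23602658] [201.24012632 209.59257383]
[[146 143 148 149 140 139 145 147 146 147 149 148 151 146 147 148 149 149
  147 146 148 109  97 101 102 102 101  98 101]
 [147 147 149 140 143 142 142 141 139 144 148 149 148 149 147 147 149 148
  148 149 148 107 101 102  99 100 101 101  95]
 [149 147 146 139 145 142 144 144 146 143 144 139 142 144 149 147 149 146
  149 148 144 108 103 101 102  99 101  98 102]
 [147 150 140 140 148 142 147 146 147 148 144 142 128 121 121 135 146 148
  146 146 131  98 101 102 102 104 100 103 103]
 [151 146 132 148 145 146 147 148 145 144 120  89  70  65  68  72  85 118
  137 116  98  97  99  96  97 100 100 104 102]
 [148 144 138 149 145 147 146 145 132  91  63  58  63  57  57  60  62  63
   91 114  76  74  77  81  96  98 100 100 100]
 [147 133 146 148 146 147 143 140  91  58  57  60  66  61  58  60  63  57
   60  89 109  73  79  80  74  87  92  99  96]
 [145 139 149 146 147 142 1
[... 4650 characters left out ...]
38  47  51  48  48  51  49  52  53  56
   53  63  66  94 107 107 108]
 [121 122 121 125 119  95  66  45  37  41  47  57  59  62  60  59  54  55
   61  62  65  93 108 108 107]
 [126 123 123 126 121 122 101  83  69  58  52  50  49  56  56  54  60  64
   66  65  85 105 111 112 120]
 [126 126 129 125 123 126 125 120 103  83  59  50  44  93 113  85  66  62
   73 105 117 116 112 124 130]
 [126 124 128 130 130 130 128 129 127 108  60  46  61 119 131 113  84  83
  116 130 129 128 129 131 132]
 [129 127 129 127 125 130 129 130 129  98  63  45  80 124 133 128 124 127
  131 131 130 138 132 134 135]
 [124 129 128 127 129 131 130 129 124  84  56  45 101 131 133 131 131 132
  133 134 133 136 132 135 132]]
```

The pot stands in the pan: its rim centre in top is about (197.5,208), against an expected (197,208). Fetching the cup.

Request:
arm_command([
  [[-9, -1, -10], 0, -1],
  [[-9, 0, -30], 0, -1],
  [[0, 0, -35], 0, -1],
  [[0, 0, -30], 0, -1],
  [[0, 0, -20], 0, -1],
  [[0, 0, -13], 0, -1],
  [[0, 0, -10], 0, -1],
  [[0, 0, 0], 0, -1],
  [[0, 0, 0], 0, 0],
  [[0, 0, 0], 0, 0.5],
  [[0, 0, 0], 0, 1],
  [[0, 0, 0], 0, 1],
  [[0, 0, 0], 0, 1],
], newtons=35)

```text
clock: 13.4
position: [0.4885, 0.0001, 0.0388]
tool_rot: [3.141, 0.001, 2.752]
force: [-1.2, -2.1, 8.5]
grip_width: 0.0431
finger_force: 34.3
```

Request:
arm_command([
  [[0, 0, 5], 0, 1],
  [[0, 0, 15], 0, 1],
  [[0, 0, 30], 0, 1],
  [[0, 0, 35], 0, 1],
  [[0, 0, 35], 0, 1],
  [[2, 10, 30], 0, 1],
  [[5, 22, 0], 0, 1],
  [[7, 30, 0], 0, 1],
  [[7, 30, 0], 0, 1],
  [[7, 30, 0], 0, 1],
  [[7, 30, 0], 0, 1],
  [[7, 30, 0], 0, 1],
  [[7, 30, 0], 0, 1],
  [[7, 30, 0], 0, 1],
  [[6, 26, 0], 0, 1],
  [[5, 20, 0], 0, 1],
  [[3, 14, 0], 0, 1],
  [[0, 0, 0], 0, 1],
  [[0, 0, 0], 0, 1],
])

```text
clock: 15.3
position: [0.5579, 0.3016, 0.188]
tool_rot: [-3.141, 0.0, 2.752]
force: [0.0, -1.2, -1.7]
grip_width: 0.0434
finger_force: 36.2
```

```bash
python3 - <<'E'
from h import *
f=shot('side','k1');g=shot('top','k1t');o=bot.observe();p=o['position'];print(p,o['force'],o['grip_width'])
b=p-[0,0,.038]
print('cup base',b,proj(f,b),'pot rim',proj(f,[.558,.301,.122]))
print(f['image'][262:312:2,272:328:2].mean(2).astype(int))
E
```

```text
[0.55799876 0.30114423 0.18820851] [-0.48441472  0.09978232 -1.3831951 ] 0.04373311694455761
cup base [0.55799876 0.30114423 0.15020851] [299.49991707 288.1374218 ] pot rim [300.06507758 294.5544459 ]
[[ 36  46  68  69  68  45  30  27  39  28  27  17  18  25  79  93  92  86
  100 115 144 146 145 145 143 145 144 145]
 [ 29  44  57  61  63  35  32  32  57  55  36  23  25  66  94  92  91  88
  110 114 142 144 147 144 144 144 144 143]
 [ 43  63  64  57  42  39  52  56  28  32  27  20  35  90  94  96  92  99
  123 100 140 146 145 145 144 145 144 146]
 [ 39  53  63  51  28  25  24  36  28  14  19  14  37  92  92  95 105 126
  110  94 141 144 147 143 147 143 146 145]
 [ 26  44  48  39  36  33  21  21  21  21  24  20  39  98 111 128 135 114
   90  92 142 146 143 145 145 145 144 142]
 [ 47  21  34  23  22  19  17  17  13  17  18  18  49 109 129 120 106  94
   91  90 137 145 144 146 145 145 145 145]
 [119  82  16  26  24   8  14   8  12   3  22  51  57  88 100  99  96  95
   89  89 133 145 144 148 143 145 145 145]
 [145 133 106  61  22  12  17  17  22  20  18  59  60  80 102  97 100  93
   91 
[... 1326 characters left out ...]
159 158 151  90  34  25  97  84  56  67  79  84  80  84  83  81  82  80
   77  65  88  58  37  26  73 126 155 160]
 [127 145 134  74  29  26  70 109  71  77  80  76  77  83  80  79  82  80
   78  82  82  53  46  33  59 123 156 160]
 [ 84  92  93  64  20  36  50  89 113  82  82  80  80  84  89  75  77  81
   86  85  67  64  66  37  62 130 162 159]
 [ 63  76  78  56  30  45  60  61  92 105  85  87 100 132 135 118 104  92
   87  67  61  64  81  53  62 130 160 158]
 [ 37  44  47  57  30  61  71  58  59  74  86  94 114 120 125 112  93  81
   69  63  59  65  88  74  70  98 145 162]
 [ 87  74  52  70  43  74  81  59  58  59  69  68  71  71  75  71  68  66
   69  68  61  58  86  85  78  91 112 159]]
```

Alignment is good: the cup base centre is about (299.8,288) and the pot rim about (299,295), both as projected. Lowering.

Request:
arm_command([
  [[0, 0, -10], 0, 1],
  [[0, 0, -15], 0, 1],
  [[0, 0, -20], 0, 1],
  [[0, 0, -20], 0, 1],
  [[0, 0, -12], 0, 1],
  [[0, 0, -8], 0, 1],
  [[0, 0, -5], 0, 1],
  [[0, 0, -3], 0, 1],
  [[0, 0, -2], 0, 1],
  [[0, 0, 0], 0, 1],
  [[0, 0, -1], 0, 1],
  [[0, 0, 0], 0, 1],
])

```text
clock: 16.6
position: [0.558, 0.3024, 0.0922]
tool_rot: [3.141, 0.0, 2.753]
force: [-0.4, -0.1, -1.8]
grip_width: 0.0434
finger_force: 36.2
```

Request:
arm_command([
  [[0, 0, -1], 0, 1],
  [[0, 0, 0], 0, 1],
  [[0, 0, -0.7], 0, 1],
  [[0, 0, 0], 0, 1],
])

```text
clock: 17.0
position: [0.5584, 0.3023, 0.0909]
tool_rot: [3.141, 0.001, 2.753]
force: [-0.6, -0.8, 6.7]
grip_width: 0.0433
finger_force: 36.9
```

Contact at the nested height. Releasing.

Request:
arm_command([
  [[0, 0, 0], 0, 0.4],
  [[0, 0, 0], 0, 0.1],
  [[0, 0, 0], 0, -0.3],
  [[0, 0, 0], 0, -1],
  [[0, 0, 0], 0, -1],
  [[0, 0, 0], 0, -1],
  [[0, 0, 5], 0, -1],
  [[0, 0, 10], 0, -1],
  [[0, 0, 25], 0, -1],
  [[0, 0, 35], 0, -1],
  [[0, 0, 35], 0, -1],
  [[0, -20, 0], 0, -1],
  [[0, -30, 0], 0, -1],
  [[0, -35, 0], 0, -1],
  [[0, -35, 0], 0, -1],
  [[0, -35, 0], 0, -1],
  [[0, -35, 0], 0, -1],
  [[0, -35, 0], 0, -1],
  [[0, -35, 0], 0, -1],
  [[0, 0, 0], 0, -1],
])

```text
clock: 19.0
position: [0.5577, 0.0368, 0.2009]
tool_rot: [-3.14, 0.001, 2.747]
force: [-0.3, 0.0, 0.3]
grip_width: 0.0855
finger_force: 0.0
```

```bash
python3 - <<'E'
from h import *
f=shot('side','n2');g=shot('top','n2t');o=bot.observe();print(o['position'],o['qpos'].round(2))
for z in(.157,.122,.087):print(proj(f,[.558,.3015,z]),proj(g,[.558,.3015,z]))
print(f['image'][268:312:2,278:322:2].mean(2).astype(int))
print(g['image'][190:226:2,176:220:2].mean(2).astype(int))
E
```

```text
[0.55788796 0.04162489 0.20066274] [-0.31  0.41  0.18  1.77 -0.09  0.96  1.08]
[299.34384891 286.68514442] [192.11493562 206.76377356]
[300.044078   294.78300696] [196.75218188 208.23004446]
[300.696229   302.32486613] [201.04316925 209.58683026]
[[ 98 100 106 136 151 146 110 101 103 103 103 101 101 103 102 102 101 104
  102  99 101 100]
 [102 108 136 149 150 145 109  99  99 103 101 100  99 103  99 101 102 102
  100 103  99  99]
 [120 145 149 149 147 145 103 100 104 104  98 105 102 104  98 102  99 100
  101 103 105 100]
 [148 143 147 145 154 143 105 101 101 101 100 101 100  98 103 101  99 104
   99  99  99 103]
 [142 139 141 141 142 146 125 100 101 104 118 129 127 119 108  98 103 101
   99 102  99 102]
 [141 143 143 143 142 142 124  93 116 153 149 140 144 150 151 124 103 101
   96 102 104 101]
 [139 150 145 146 145 148 128 121 148 120  96  91  92  96 115 150 128  99
  100 102 102 100]
 [145 149 145 148 147 148 137 151 114  83  88  87  92  91  83 113 154 107
  102 101 101 102]
 [148 147 144 147 147 141 150 144  80  88  91  92  93  89  89  83 140 111
   84  85  74 100]
 [149 142 147 14
[... 2168 characters left out ...]
8 101 130  85  64  61  90  72
   42  45  40  38]
 [125 131 122  79 105 100  67  64  61  64  68 127 122  69  65  67  87  58
   46  41  33  32]
 [126 125 124  92  70 114  99  74  75  76  92 126  85  64  68  82  74  46
   40  44  36  31]
 [124 121 126 107  54  69 113 118 119 124 110  81  63  66  84  77  46  45
   42  43  34  28]
 [126 126 124 115  71  40  42  83  98  91  69  69  82  84  77  50  40  41
   44  47  34  31]
 [130 129 124 127 106  59  32  36  61  67  71  73  66  57  43  39  41  44
   49  48  37  37]
 [129 128 128 126 125  90  55  38  36  36  45  54  50  50  49  52  54  58
   56  45  43  45]
 [127 123 122 124 124 125  99  65  49  37  37  48  51  58  64  61  58  50
   51  49  44  45]]
```

The cup is nested: its rim centre is at side (301,286.5) and top (192.5,208), against expected (299,287) and (192,207). On to the timer sleeve.

Request:
arm_command([
  [[0, -15, 0], 0, -1],
  [[-1, -25, 0], 0, -1],
  [[-1, -33, 0], 0, -1],
  [[-2, -33, 0], 0, -1],
  [[-2, -33, 0], 0, -1],
  [[-2, -33, 0], 0, -1],
  [[-2, -33, 0], 0, -1],
  [[-2, -33, 0], 0, -1],
  [[-2, -33, 0], 0, -1],
  [[-2, -25, 0], 0, -1],
  [[0, -17, 0], 0, -1],
  [[0, 0, 0], 0, -1],
  [[0, 0, 0], 0, -1],
  [[0, 0, 0], 0, -1],
], newtons=50)

```text
clock: 20.5
position: [0.5424, -0.2693, 0.2002]
tool_rot: [3.141, -0.0, 2.754]
force: [-0.9, 0.1, -0.5]
grip_width: 0.0852
finger_force: 0.0
```

Request:
arm_command([
  [[0, -6, -30], 0, -1],
  [[0, 0, -40], 0, -1],
  [[0, 0, -40], 0, -1],
  [[0, 0, -30], 0, -1],
  [[0, 0, -20], 0, -1],
  [[0, 0, -16], 0, -1],
  [[0, 0, -10], 0, -1],
  [[0, 0, 0], 0, -1],
  [[0, 0, 0], 0, 0],
  [[0, 0, 0], 0, 0.2],
  [[0, 0, 0], 0, 1],
  [[0, 0, 0], 0, 1],
  [[0, 0, 0], 0, 1],
  [[0, 0, 0], 0, 1],
])

```text
clock: 21.9
position: [0.5423, -0.278, 0.0159]
tool_rot: [-3.141, 0.002, 2.752]
force: [-3.4, -2.4, 10.6]
grip_width: 0.0546
finger_force: 50.7
```

Request:
arm_command([
  [[0, -1, 0], -0.05, 1],
  [[0, -1, 0], -0.1, 1],
  [[0, 0, 0], -0.1, 1],
  [[0, 0, 0], -0.1, 1],
  [[0, 0, 0], -0.1, 1],
  [[0, 0, 0], -0.1, 1],
  [[0, 0, 0], -0.1, 1],
  [[0, 0, 0], -0.1, 1],
  [[0, 0, 0], -0.1, 1],
  [[0, 0, 0], -0.1, 1],
  [[0, 0, 0], -0.1, 1],
  [[0, 0, 0], 0, 1],
  [[0, 0, 0], 0, 1],
])

```text
clock: 23.2
position: [0.5439, -0.2767, 0.0158]
tool_rot: [3.139, -0.002, 1.704]
force: [1.6, 11.9, 15.3]
grip_width: 0.0548
finger_force: 51.4
```

Request:
arm_command([
  [[0, 1, 0], 0, 1],
  [[0, 0, 0], 0, 0.2],
  [[0, 0, 0], 0, -0.3],
  [[0, 0, 0], 0, -1],
  [[0, 0, 0], 0, -1],
  [[0, 0, 0], 0, -1],
  [[0, 0, 10], 0, -1],
  [[0, 0, 30], 0, -1],
  [[0, 0, 40], 0, -1],
  [[0, 0, 40], 0, -1],
  [[0, 0, 40], 0, -1],
  [[-10, 35, 20], 0, -1],
  [[-10, 40, 0], 0, -1],
  [[-10, 40, 0], 0, -1],
  [[-10, 40, 0], 0, -1],
  [[-10, 40, 0], 0, -1],
  [[-10, 30, 0], 0, -1],
  [[0, 0, 0], 0, -1],
  [[0, 0, 0], 0, -1],
])

```text
clock: 25.1
position: [0.482, -0.0524, 0.195]
tool_rot: [3.141, -0.0, 1.704]
force: [0.6, -0.7, -1.2]
grip_width: 0.0853
finger_force: 0.0
```

```bash
python3 - <<'E'
from h import *
f=shot('side','z1');g=shot('top','z1t')
c=lambda im,u,v,w,h:cv2.convertScaleAbs(cv2.resize(im[v:v+h,u:u+w,::-1],(400,300),interpolation=cv2.INTER_CUBIC),alpha=1.4)
cv2.imwrite('pics/z1c.png',np.vstack([np.hstack([c(g['image'],380,190,80,60),c(f['image'],285,110,80,60)]),np.hstack([c(g['image'],165,175,80,60),c(f['image'],190,90,400,300)])]))
E
```

```text
(no output)
```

View pics/z1c.png

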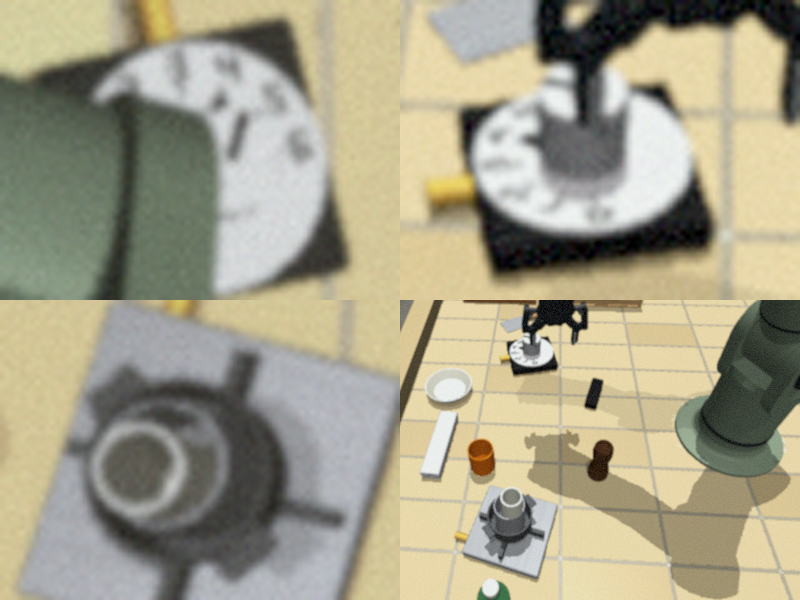

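The nest stands (cup rim at top (193,208)), and the other items are in place. The pointer appears to be at 4, but the arm partly covers the top view. I'll clear it and measure the line numerically against the first picture.

Request:
arm_command([
  [[0, 20, 0], 0, -1],
  [[0, 30, 0], 0, -1],
  [[0, 30, 0], 0, -1],
  [[0, 30, 0], 0, -1],
  [[0, 20, 0], 0, -1],
  [[0, 0, 0], 0, -1],
  [[0, 0, 0], 0, -1],
])

```text
clock: 25.9
position: [0.4822, 0.0763, 0.1943]
tool_rot: [-3.142, 0.001, 1.702]
force: [0.0, -0.3, -0.2]
grip_width: 0.0856
finger_force: 0.0
```

```bash
python3 - <<'E'
from h import *
c=np.array([.5425,-.276])
fs={'side0':cal('side0'),'top0':cal('top0')}
fs['side2']=shot('side','z2');fs['top2']=shot('top','z2t')
for n,f in fs.items():
    im=f['image'].mean(2).astype(np.float32)
    for lab,z,rs in(('line',.0835,np.linspace(.008,.024,20)),('pointer',.038,np.linspace(.032,.039,8))):
        A=np.radians(np.arange(-180,180,2));best=[]
        for dx in np.arange(-.003,.0031,.001):
          for dy in np.arange(-.003,.0031,.001):
            P=np.array([[proj(f,[c[0]+dx+r*np.cos(a),c[1]+dy+r*np.sin(a),z]) for r in rs] for a in (A if 0 else A[::2])],np.float32)
            v=cv2.remap(im,P[...,0],P[...,1],cv2.INTER_LINEAR).mean(1);i=v.argmin();best.append((v[i],np.degrees(A[::2][i]),dx,dy,np.median(v)))
        print(n,lab,[tuple(np.round(b,3).tolist()) for b in sorted(best)[:4]])
E
```

```text
side0 line [(107.727, 36.0, 0.003, 0.003, 158.876), (108.368, 40.0, 0.003, 0.001, 160.391), (108.536, 40.0, 0.003, 0.002, 159.759), (109.029, 44.0, 0.003, 0.0, 160.661)]
side0 pointer [(54.104, 48.0, -0.002, -0.003, 135.699), (54.39, 52.0, 0.001, -0.003, 137.003), (54.578, 48.0, -0.001, -0.002, 134.467), (54.589, 44.0, -0.003, 0.0, 130.453)]
top0 line [(80.299, 40.0, 0.003, 0.003, 140.372), (80.464, 40.0, 0.003, 0.002, 140.719), (80.734, 44.0, 0.003, 0.001, 140.947), (80.999, 36.0, 0.002, 0.003, 139.771)]
top0 pointer [(54.46, 44.0, -0.003, -0.003, 138.382), (56.21, 44.0, -0.003, -0.002, 137.895), (57.681, 44.0, -0.002, -0.002, 136.694), (58.101, 44.0, -0.002, -0.003, 137.607)]
side2 line [(40.145, -180.0, -0.003, -0.003, 150.49), (40.518, -180.0, -0.003, -0.002, 150.724), (40.857, -176.0, -0.003, -0.001, 150.738), (41.212, -176.0, -0.003, 0.0, 151.365)]
side2 pointer [(3.455, -140.0, -0.001, 0.003, 26.393), (3.541, -144.0, 0.0, 0.001, 29.002), (3.543, -144.0, 0.0, 0.003, 28.064), (3.57, -148.0, 0.002, -0.001, 38.316)]
top2 line [(82.974, -16.0, 0.001, -0.001, 151.322), (83.031, -16.0, 0.0, -0.001, 151.215), (83.426, -12.0, 0.0, -0.002, 151.285), (83.711, -20.0, 0.001, 0.0, 150.979)]
top2 pointer [(83.963, -40.0, -0.003, 0.002, 138.428), (84.704, -40.0, -0.002, 0.002, 141.462), (84.759, -36.0, -0.003, 0.0, 137.596), (85.135, -36.0, -0.003, -0.001, 137.447)]
```

```bash
python3 - <<'E'
from h import *
g=np.arange(-.027,.0271,.0005)
for n,a0 in(('top0',40),('z2t',-16),('z2t',-20)):
    f=cal(n);im=f['image'].mean(2).astype(np.float32)
    M=np.array([[proj(f,[.5425+x,-.276+y,.0835]) for y in g] for x in g],np.float32)
    v=cv2.remap(im,M[...,0],M[...,1],cv2.INTER_CUBIC)
    X,Y=np.meshgrid(g,g,indexing='ij');e=np.array([np.cos(np.radians(a0)),np.sin(np.radians(a0))])
    s=X*e[0]+Y*e[1];w=-X*e[1]+Y*e[0]
    pts=[];
    for k in np.arange(.004,.021,.001):
        m=(abs(s-k)<.0008)&(abs(w)<.009);d=np.clip(140-v[m],0,None)**2
        if d.sum()>0:pts.append((k,(d*w[m]).sum()/d.sum()))
    p=np.array(pts);q=np.polyfit(p[:,0],p[:,1],1);print(n,a0+np.degrees(np.arctan(q[0])),'offset',q[1], 'via end r=18mm',a0+np.degrees(np.arctan2(np.polyval(q,.018),.018)))
E
```

```text
top0 42.39571392151366 offset -0.0009183134681510711 via end r=18mm 39.474043287468405
z2t -16.1372873565604 offset -0.0006894062301700969 via end r=18mm -18.330449808074672
z2t -16.32912727946528 offset -0.0006424434518676823 via end r=18mm -18.36949758008368
```

The line turned about 58–60° (noise about 2°), from 2 to 4, and the tool turned 60.0°. Everything is nested and the arm is clear, so I'm handing in.

```bash
python3 -c "
from workcell import ticket
print(ticket.job_done())"
```

```text
the job is handed in; nothing more can be done
None
```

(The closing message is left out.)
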